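Present the red-capped jar to the label reader

TASK

Pick up the specimen jar with the red cap and set it down upright, wholly on the reader's round pale metal pad, turned so that its bar-code label (the side to which the white stripe on its cap points) squarely faces the reader's window. Do not tip it or drop it from above the pad, and leave the blue-capped and yellow-capped jars where they stand.

Things in the scene. Friction and masses are not known exactly. Their poses are not given: they have to be found in the camera images.
- red_jar: Jar to scan: upright, 95 mm tall, 110 to 230 g. White body 45 mm across up to 70 mm, then a tight red cap 48 mm across, 70 to 95 mm above the underside. Origin: centre of the underside, z up. Its x axis points to the marked side: a bar-code label with orange edges on the body and, directly above it, a white stripe 8 mm wide from the centre of the cap's top to its edge and down its side.
- scanner: Label reader, fixed: white block 90 (x) by 110 (y) by 85 mm tall, dark window with a red line in its front face; by it a round pale metal pad 74 mm across, top 4 mm above the bench on a dark strip. Origin: bench height, foot of the window face's middle. x points from pad into block (window faces -x), z up; pad centre at x = -90 mm, y = 0. Label faces it when the jar's x points along this x.
- blue_jar: Specimen jar with a blue cap with a white stripe, otherwise the same size and make as the red-capped one; a bystander. Origin at the centre of its underside.
- yellow_jar: Specimen jar with a yellow cap with a black stripe, otherwise the same size and make as the red-capped one; a bystander. Origin at the centre of its underside.
Things that resemble listed ones, but are neither listed nor needed, are in the scene too. What is shaped like the red_jar but turquoise is not meant.

How it is judged:
At the end, for the whole second after the job is handed in: The red-capped jar rests upright (within 0.1 rad) on the pad, within 15 mm of the pad's centre along the reader's x and y axes, label towards the window within 0.26 rad (15 degrees); the blue- and yellow-capped jars are within 30 mm of where they started (x of red_jar in the frame of scanner between -0.105 and -0.075 m and y of red_jar in the frame of scanner between -0.015 and 0.015 m and height (world z) of red_jar between 0.0015 and 0.0075 m and angle between red_jar's own z axis and vertical below 0.1 rad and angle between the x axis of red_jar and the x axis of scanner, either way round below 0.26 rad and x of scanner in the frame of red_jar above 0 m and linear speed of red_jar below 0.02 m/s and distance of each of blue_jar, yellow_jar from where it was at the start of the episode below 0.03 m); the robot touches nothing.
It fails at once if the red-capped jar is tipped by more than 0.7 rad (angle between red_jar's own z axis and vertical above 0.7 rad).
It fails at once if the red-capped jar is let go with its underside more than 30 mm above the bench (height (world z) of red_jar above 0.03 m and contact force between the fingers and red_jar below 0.05 N).
It fails at once if the blue-capped or yellow-capped jar is moved by more than 30 mm (distance of any of blue_jar, yellow_jar from where it was at the start of the episode above 0.03 m).
It also fails if it takes over 38 s, if anything falls off the work surface, if the arm or the gripper's body presses on something with over 40 N, if the wrist force passes 120 N, or if a joint passes its speed limit or range.

ROBOT

A 7-joint arm with a two-finger parallel gripper is mounted at the origin on the work surface. World frame = base frame: x ahead of the robot, y to its left, z up, the work surface at z = 0. Lengths are in m, angles in rad, forces in N, time in s.
With the tool pointing down it reaches from about 0.425 to 0.925 m from the base axis. Payload 6.8 kg.
Tool frame: the origin (TCP) lies at the very end of the fingers, on their centre line; the grasp point (between the pads) lies r.grip_depth behind it (r.grip_depth is the distance from the TCP to the grasp point, in m); z points along the fingers, x is the direction in which the jaws open and shut, and the axes are right-handed (so a half turn about z gives the same grasp; the last joint's range is limited). The gripper opens to 85 mm and grips with 20 to 120 N. Pads are 22 mm wide; open, the fingers measure 114 mm over their backs; the gripper's body (76 mm by 85 mm) begins 54 mm behind the grasp point. The pads swing forward as they close: fully open they stand 13 mm farther back than shut.
Start: joints at [1.038, 0.477, 0.022, 1.555, -0.011, 1.109, -0.083], TCP at [0.278, -0.615, 0.231] pointing down, gripper open.
Joint ranges: [-2.96, 2.96], [-0.34, 2.1], [-1.41, 1.46], [0.24, 2.44], [-1.37, 4.51], [0.17, 1.92], [-2.96, 2.96]. Speed limits (rad/s): [2.39, 2.39, 3.14, 3.14, 3.14, 3.14, 3.14].

INTERFACE

Orientations are given as a rotation vector (axis times angle).
In Python, from bench import readout, grab_frame, workorder, r gives the robot as it stands.
- The arm moves only by the shell command python3 -m handwheel 'ROWS' [FORCE]. ROWS is text: rows parted by semicolons, each of 7 numbers parted by spaces: the shift along the tool's x, y, z in mm, then the turn, a rotation vector about the tool's x, y, z in degrees, then the finger opening in mm, from 0 to 85.4. A call has 1 to 12 rows; each row is the pose to reach, as a shift and turn from the pose commanded when the call began, along the tool's axes at that moment; what a row does not reach only later rows make up. A row lasts 1/8 s, in which the tool goes at most 62.5 mm and 10.7 degrees, less where a joint would pass 70% of its speed; a pose out of reach is approached as far as the arm can. A call with a gripper value outside its range is refused whole. The fingers move at their own pace and stop on an object; FORCE is the grip in N (left out, the last holds). Time passes only in rows, so rows that repeat a pose let the fingers close. It gives the time, the measured TCP pose, the force and the opening at its end, in the units of the state.
- readout.get_obs(): the state, without advancing time (a new reading comes with each control period).
- grab_frame(name): name is "side" or "top" or "wrist"; returns a dict with "pixels" (400x640x3 uint8, red, green, blue), "fx", "fy", "cx", "cy" (pixels), "rvec" (rotation vector, rad) and "tvec" (3), from world to camera coordinates, as OpenCV has them. Camera axes: x right, y down, z forward; pixel columns grow to the right and rows downward; lengths in m; the calibration is good to about 2 mm. A picture is of the moment at which its call begins. There is no depth.
- workorder.hand_in(): hands the job in, once; it reports no verdict.
The state is a dict: "clock": time; "joints": joint angles; "qvel": joint speeds; "tau": joint torques, N m; "tcp_pos": TCP position; "orientation": TCP orientation; "contact_force": force on the tool from outside, world axes, zero at the start; "moment": the same for the moment, N m; "grip_width": finger opening in m.
Only numpy, scipy, OpenCV 4.12 (cv2) and the standard library are available. Lean on these libraries where they do the work, as an engineer would, in place of code of your own. Each camera call takes 0.05 s, during which the arm holds its last target.

## Working session

There is one attempt and no reset: what is moved stays moved. The work goes in short steps, Python scripts to look and compute and a shell command to move; the robot and the scene stay as the last step left them, time stands still between calls to the robot, and variables do not carry over. Pictures are saved under pics/ and viewed, and the job is handed in when it is done.

```bash
mkdir -p pics; ls
python3 - <<'E'
from bench import readout, grab_frame, r
import cv2
o=readout.get_obs()
for k,v in o.items(): print(k,v)
print(r.grip_depth)
for n in("side","top","wrist"):
    f=grab_frame(n); cv2.imwrite(f"pics/{n}0.png",f["pixels"][:,:,::-1]); print(n,f["fx"],f["fy"],f["cx"],f["cy"],f["rvec"],f["tvec"])
E
```

```text
pics
clock 0.0
joints [ 1.03791436  0.4777962   0.02234542  1.55646726 -0.0115087   1.10929848
 -0.08310085]
qvel [ 0.00053968  0.0014726   0.00250962 -0.00110974  0.00161149 -0.00037884
  0.00029935]
tau [ 1.41123228e-04 -5.96450651e+01  1.60858568e+00 -2.81200683e+01
  1.26435194e-02  9.34071344e-03 -5.00873932e-05]
tcp_pos [ 0.27791958 -0.61447137  0.23032177]
orientation [-2.63906552e+00  1.70275451e+00  2.53544678e-03]
contact_force [-0.43025777 -0.51685118 -0.92727388]
moment [ 0.02572389 -0.00336966  0.04258127]
grip_width 0.08536522550745586
0.0187
side 435.6662844928727 435.6662844928727 324.00628246120823 199.79687449398986 [ 2.0810998  -0.13127162  0.06347204] [-0.5264005   0.05977398  0.89637478]
top 458.4259242101373 458.4259242101373 320.7042165773272 202.53792082116104 [ 2.2065833  -2.14677446  0.14275208] [-0.03881204  0.55188711  0.956181  ]
wrist 308.31907403880683 308.31907403880683 316.69703912331295 199.67575371309817 [-2.43632129  1.57078577  0.22285517] [-0.67407294 -0.03683827  0.37810091]
```

View pics/side0.png

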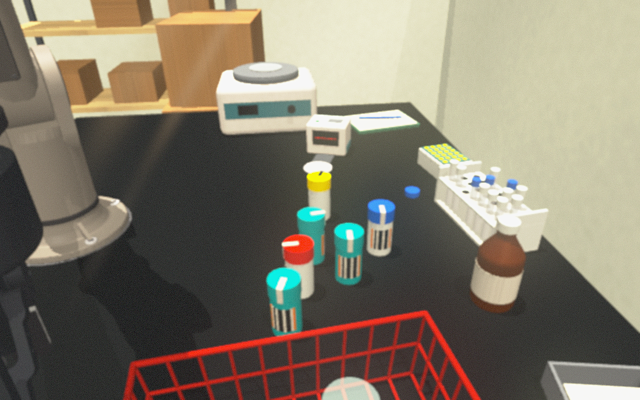

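View pics/top0.png

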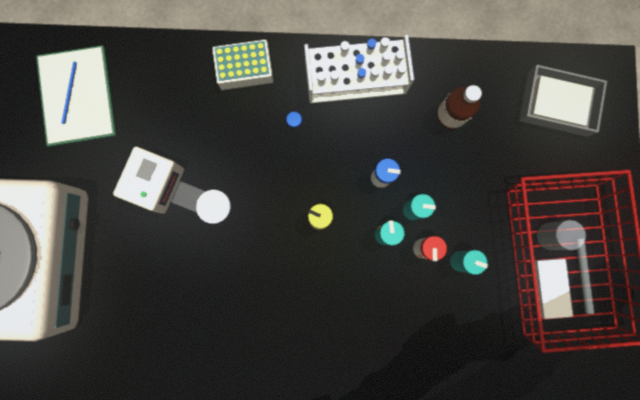

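View pics/wrist0.png

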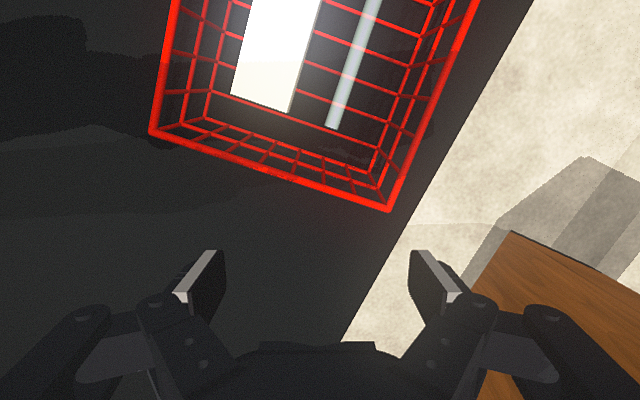

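The top view shows the red cap at (434,248) with its stripe pointing down. Turquoise lookalikes stand at (392,233), (475,262) and (423,206), blue is at (388,170), yellow at (320,216), and the pad is at (213,207). Only the jar at (434,248) has a red cap. Next I'll measure it and view an enlarged crop.

```bash
cat > h.py <<'E'
import numpy as np, cv2
from scipy.spatial.transform import Rotation as R
from bench import grab_frame, readout
def cast(f,uv,z):
    uv=np.atleast_2d(np.array(uv,float))
    Rm=R.from_rotvec(f["rvec"]).as_matrix(); t=np.array(f["tvec"])
    c=-Rm.T@t
    d=np.c_[(uv[:,0]-f["cx"])/f["fx"],(uv[:,1]-f["cy"])/f["fy"],np.ones(len(uv))]@Rm
    return c+d*((z-c[2])/d[:,2])[:,None]
def proj(f,p):
    return cv2.projectPoints(np.atleast_2d(np.array(p,float)),np.array(f["rvec"],float),np.array(f["tvec"],float),np.array([[f["fx"],0,f["cx"]],[0,f["fy"],f["cy"]],[0,0,1.]]),None)[0][:,0]
def blobs(mask,amin=60):
    n,l,s,c=cv2.connectedComponentsWithStats(mask.astype(np.uint8))
    return [(l==i,s[i],c[i]) for i in range(1,n) if s[i,4]>=amin]
E
python3 - <<'E'
from h import *
f=grab_frame("top"); im=f["pixels"]; hsv=cv2.cvtColor(im,cv2.COLOR_RGB2HSV)
H,S,V=cv2.split(hsv); 
cr=cv2.resize(im[190:290,370:510],None,fx=5,fy=5,interpolation=cv2.INTER_CUBIC); cv2.imwrite("pics/crop_red.png",cr[:,:,::-1])
cr=cv2.resize(im[130:240,100:250],None,fx=5,fy=5,interpolation=cv2.INTER_CUBIC); cv2.imwrite("pics/crop_scan.png",cr[:,:,::-1])
Rm=R.from_rotvec(f["rvec"]).as_matrix(); print("cam",-Rm.T@np.array(f["tvec"]))
# caps: whole cap mask hull, incl stripe
for name,uv in dict(red=(434,248),t1=(392,233),t2=(475,262),t3=(423,206),blue=(388,170),yellow=(320,216)).items():
    u,v=uv; h0=np.zeros(H.shape,bool); h0[v-17:v+18,u-17:u+18]=1
    m=h0&(S>110)&(V>90)
    if name=="red": m&=(H<10)|(H>170)
    cnt=np.vstack(cv2.findContours(m.astype(np.uint8),0,2)[0]); hull=cv2.convexHull(cnt)
    hm=cv2.fillPoly(np.zeros(H.shape,np.uint8),[hull],1)>0
    w=cast(f,hull[:,0],.095); (cx,cy),rad=cv2.minEnclosingCircle(w[:,:2].astype(np.float32)*1000)
    st=hm&((V<90) if name=="yellow" else ((S<90)&(V>120))); ys,xs=np.nonzero(st)
    sc=cast(f,(xs.mean(),ys.mean()),.095)[0]*1000 if len(xs) else [0,0]
    print(name,(cx,cy),rad,"stripe",len(xs),sc[:2],np.degrees(np.arctan2(sc[1]-cy,sc[0]-cx)))
# pad
m=(V>170)&(S<60); 
for b,s,c in blobs(m,200):
    if abs(c[0]-213)<12 and abs(c[1]-207)<12:
        cnt=cv2.findContours(b.astype(np.uint8),0,2)[0][0]
        w=cast(f,cnt[:,0],.004)[:,:2]*1000
        print("pad",c,s,cv2.minEnclosingCircle(w.astype(np.float32)),cv2.fitEllipse(w.astype(np.float32)))
E
```

```text
cam [ 0.44638486 -0.00218301  1.01049674]
red (461.2750549316406, -249.59307861328125) 27.045412063598633 stripe 52 [ 448.48605739 -252.0727679 ] -169.0269403907741
t1 (488.89508056640625, -166.08636474609375) 25.640565872192383 stripe 60 [ 500.80371621 -165.19366489] 4.28701079312844
t2 (435.910400390625, -332.6822509765625) 25.25359344482422 stripe 59 [ 431.57129171 -345.12554421] -109.22420668768353
t3 (545.1016235351562, -227.9633331298828) 25.636621475219727 stripe 56 [ 544.76522956 -239.84248726] -91.62206881632778
blue (615.8348999023438, -155.4886932373047) 25.826828002929688 stripe 54 [ 615.55788407 -168.29994641] -91.23870514964192
yellow (519.327392578125, -21.53387451171875) 25.49518394470215 stripe 31 [525.84358236 -13.04371226] 52.49380266327971
pad [212.5430839  206.11337868] [196 190  34  33 882] ((540.8186645507812, 213.25242614746094), 36.97248840332031) ((540.94921875, 212.89930725097656), (71.04337310791016, 72.1456069946289), 157.5671844482422)
```

View pics/crop_red.png

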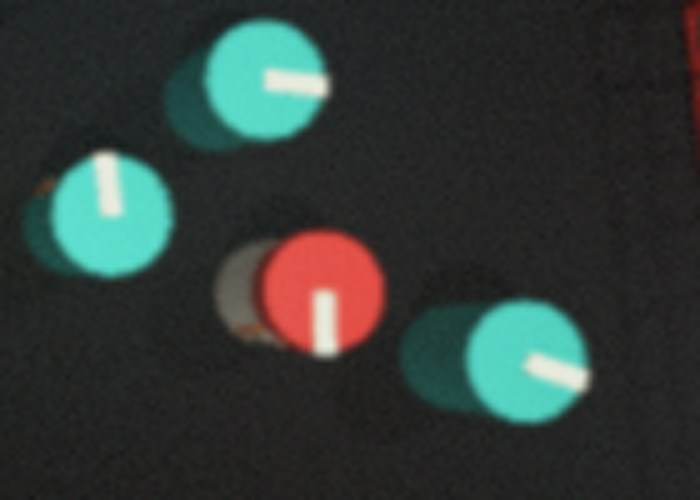

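View pics/crop_scan.png

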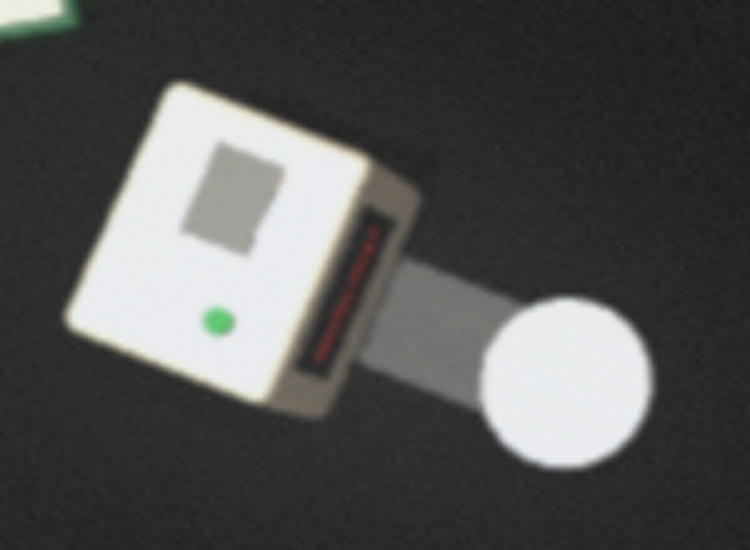

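The crop confirms the red cap with a white stripe, its centre near full-image (434.8,248.4). The scanner crop shows the top face, the window edge and the pad clearly. I'll tighten the red fit and get the scanner's orientation.

Run:
```python
from h import *
f=grab_frame("top"); im=f["pixels"]; hsv=cv2.cvtColor(im,cv2.COLOR_RGB2HSV).astype(int)
H,S,V=hsv[...,0],hsv[...,1],hsv[...,2]
u,v=434,248; box=np.zeros(H.shape,bool); box[v-16:v+17,u-13:u+15]=1
red=box&((H<8)|(H>172))&(S>110)&(V>150)
hull=cv2.convexHull(np.argwhere(red)[:,::-1].astype(np.int32))
w=cast(f,hull[:,0],.095)[:,:2]*1000
c,rad=cv2.minEnclosingCircle(w.astype(np.float32)); print("red",c,rad,cv2.fitEllipse(w.astype(np.float32)))
hm=cv2.fillPoly(np.zeros(H.shape,np.uint8),[hull],1)>0
ys,xs=np.nonzero(box&(cv2.dilate(hm.astype(np.uint8),np.ones((5,5)))>0)&(S<90)&(V>150)&(np.arange(400)[:,None]>244))
p=cast(f,np.c_[xs,ys],.095)[:,:2]*1000
l=cv2.fitLine(p.astype(np.float32),cv2.DIST_L2,0,.01,.01).ravel(); m=p.mean(0)
print("stripe n",len(xs),m,"line ang",np.degrees(np.arctan2(l[1],l[0])),"c->stripe",np.degrees(np.arctan2(m[1]-c[1],m[0]-c[0])))
# scanner top
b=[x for x in blobs((V>185)&(S<60),300) if abs(x[2][0]-146)<15 and abs(x[2][1]-179)<15]
for mm,s,cc in b:
    cnt=max(cv2.findContours(mm.astype(np.uint8),0,2)[0],key=len)
    w=cast(f,cnt[:,0],.085)[:,:2]*1000
    rr=cv2.minAreaRect(w.astype(np.float32)); print("top",rr); print(cv2.boxPoints(rr))
    P=np.array([540.9,213.0]); d=np.array(rr[0])-P; print("pad->block",np.hypot(*d),np.degrees(np.arctan2(d[1],d[0])))
    print(cast(f,[[100+x/5,130+y/5] for x,y in ((368,155),(268,403))],.085)*1000)
```

```text
red (461.2936096191406, -251.37132263183594) 24.0456485748291 ((461.13916015625, -251.48129272460938), (47.42068099975586, 47.62187957763672), 16.475252151489258)
stripe n 52 [ 448.49641818 -252.22729692] line ang 1.7136228 c->stripe -176.1733189519989
top ((586.59619140625, 337.9760437011719), (87.39405822753906, 107.07300567626953), 69.8662338256836)
[[521.29016 315.37723]
 [621.82007 278.52133]
 [651.9022  360.57486]
 [551.3723  397.43076]]
pad->block 133.0682283951878 69.91558607053851
[[623.15284513 279.08867851  85.        ]
 [520.8331227  312.84357057  85.        ]]
```

```bash
cat >> h.py <<'E'
def plan(pos_mm,yaw_deg):
    """target TCP world mm, tool x yaw (deg), tool pointing straight down -> row from present pose"""
    o=readout.get_obs(); Rc=R.from_rotvec(o["orientation"]); y=np.radians(yaw_deg)
    Rt=R.from_matrix(np.array([[np.cos(y),np.sin(y),0],[np.sin(y),-np.cos(y),0],[0,0,-1.]]))
    x=Rc.as_matrix()[:,0]
    print("now",np.round(o["tcp_pos"]*1000,1),"yaw",round(np.degrees(np.arctan2(x[1],x[0])),1),"tilt",np.round(Rc.as_matrix()[:,2],3),"j1,j7",o["joints"][[0,6]],"t",o["clock"],"w",o["grip_width"],"F",np.round(o["contact_force"],1))
    d=Rc.inv().apply(np.array(pos_mm)-o["tcp_pos"]*1000); rv=np.degrees((Rc.inv()*Rt).as_rotvec())
    print("shift",np.round(d,1),"turn",np.round(rv,1))
E
python3 - <<'E'
from h import *
for y in(134,-46): plan((461.2,-251.4,200),y)
E
```

```text
now [ 278.1 -614.8  230.9] yaw -65.7 tilt [-0.     0.001 -1.   ] j1,j7 [ 1.03791684 -0.08307254] t 0.25 w 0.08532155599044963 F [0.2 0.7 0.1]
shift [-255.6 -316.6   31.1] turn [1.000e-01 0.000e+00 1.603e+02]
now [ 278.1 -614.8  230.9] yaw -65.7 tilt [-0.     0.001 -1.   ] j1,j7 [ 1.03791684 -0.08307254] t 0.25 w 0.08532155599044963 F [0.2 0.7 0.1]
shift [-255.6 -316.6   31.1] turn [ -0.    0.  -19.7]
```

Joint 7's range rules out a grasp yaw of −46°, because the place pose would be about 180° off. A grasp yaw of 112° keeps both ends in range and still clears the neighbours. I'll approach in two stages.

```bash
python3 -m handwheel '-30 -35 0 0 0 -10 85; -60 -70 0 0 0 -20 85; -90 -110 0 0 0 -30 85; -120 -150 0 0 0 -40 85; -150 -190 0 0 0 -50 80; -180 -230 0 0 0 -60 75; -210 -265 0 0 0 -70 70; -235 -295 0 0 0 -80 66; -255.6 -316.6 0 0 0 -90 66; -255.6 -316.6 0 0 0 -90 66; -255.6 -316.6 0 0 0 -90 66' 50
python3 - <<'E'
from h import *
plan((461.2,-251.4,200),112)
E
```

```text
clock: 1.62
tcp_pos: [0.4609, -0.2526, 0.2312]
orientation: [3.071, 0.658, -0.001]
contact_force: [-0.2, 0.2, 0.2]
grip_width: 0.0661
now [ 460.9 -252.6  231.2] yaw 24.2 tilt [-0.    -0.001 -1.   ] j1,j7 [0.75395347 0.681345  ] t 1.625 w 0.06614650062771328 F [-0.2  0.2  0.2]
shift [ 0.8 -1.  31.2] turn [ -0.    0.  -87.8]
```

```bash
python3 -m handwheel '0 0 5 0 0 -10 66; 0 0 10 0 0 -20 66; 0 0 15 0 0 -30 66; 0 0 20 0 0 -40 66; 0 0 25 0 0 -50 66; 0 0 30 0 0 -60 66; 1 -1 31 0 0 -70 66; 1 -1 31 0 0 -80 66; 1 -1 31 0 0 -88 66; 1 -1 31 0 0 -88 66; 1 -1 31 0 0 -88 66'
python3 - <<'E'
from h import *
plan((461.2,-251.4,62),112)
print(readout.get_obs()["joints"])
f=grab_frame("wrist"); cv2.imwrite("pics/w1.png",f["pixels"][:,:,::-1])
print("expected cap centre px",proj(f,[.4612,-.2514,.095]))
E
```

```text
clock: 3.0
tcp_pos: [0.4615, -0.2512, 0.2002]
orientation: [-1.755, -2.605, 0.0]
contact_force: [-0.2, 0.4, -0.0]
grip_width: 0.0659
now [ 461.5 -251.2  200.2] yaw 112.1 tilt [-0. -0. -1.] j1,j7 [0.96171771 2.08966997] t 3.0 w 0.06586994884051642 F [-0.2  0.4 -0. ]
shift [-1.000e-01 -3.000e-01  1.382e+02] turn [-0.   0.   0.1]
[ 0.96171771  0.34786343 -0.70620138  1.90698557  0.2694453   0.98263117
  2.08966997]
expected cap centre px [[316.44723521 199.01132   ]]
```

View pics/w1.png

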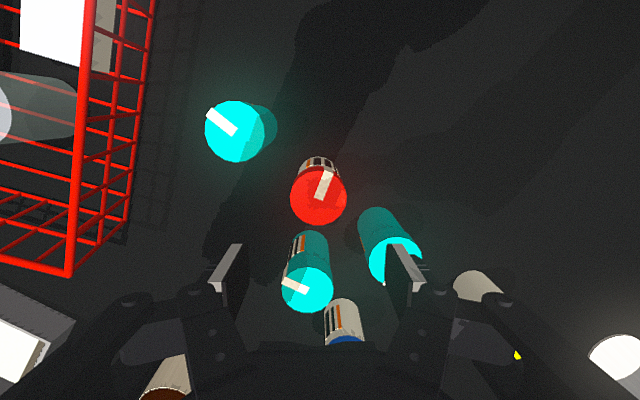

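The wrist view shows the red cap at about (318,196) against an expected (316,199), so the centre agrees within about 2 mm. The finger lanes on either side are free. I'll refine the centre and stripe angle from this view, then descend.

Run:
```python
from h import *
f=grab_frame("wrist"); im=f["pixels"]; hsv=cv2.cvtColor(im,cv2.COLOR_RGB2HSV).astype(int); H,S,V=hsv[...,0],hsv[...,1],hsv[...,2]
box=np.zeros(H.shape,bool); box[160:232,284:354]=1
red=box&((H<8)|(H>172))&(S>150)&(V>200)
bl=max(blobs(red),key=lambda b:b[1][4])[0]
hull=cv2.convexHull(np.argwhere(bl)[:,::-1].astype(np.int32)); w=cast(f,hull[:,0],.095)[:,:2]*1000
print(bl.sum(),cv2.minEnclosingCircle(w.astype(np.float32)),cv2.fitEllipse(w.astype(np.float32)))
st=box&(S<90)&(V>150)&(cv2.fillPoly(np.zeros(H.shape,np.uint8),[hull],1)>0); ys,xs=np.nonzero(st)
p=cast(f,np.c_[xs,ys],.095)[:,:2]*1000; l=cv2.fitLine(p.astype(np.float32),cv2.DIST_L2,0,.01,.01).ravel()
print(len(xs),p.mean(0),np.degrees(np.arctan2(l[1],l[0])))
```

```text
2115 ((459.9882507324219, -250.75726318359375), 23.760833740234375) ((460.16436767578125, -250.77203369140625), (46.643245697021484, 47.06544494628906), 159.13247680664062)
256 [ 448.55234697 -250.85120579] 1.2365359
```

```bash
python3 -m handwheel '0 0 30 0 0 0 66; 0 0 60 0 0 0 66; 0 0 85 0 0 0 66; 0 0 105 0 0 0 66; 0 0 120 0 0 0 66; 0 0 132 0 0 0 66; 0 0 138 0 0 0 66; 0 0 138 0 0 0 66; 0 0 138 0 0 0 66'
python3 - <<'E'
from h import *
plan((461.2,-251.4,62),112)
f=grab_frame("side"); cv2.imwrite("pics/s1.png",cv2.resize(f["pixels"][180:360,200:440],None,fx=3,fy=3)[:,:,::-1])
E
```

```text
clock: 4.22
tcp_pos: [0.4622, -0.2505, 0.0628]
orientation: [1.749, 2.609, 0.0]
contact_force: [-1.0, -0.4, -1.2]
grip_width: 0.0661
now [ 462.2 -250.5   62.8] yaw 112.3 tilt [ 0.001 -0.    -1.   ] j1,j7 [0.85850787 1.93361957] t 4.225 w 0.06611479544785634 F [-1.  -0.4 -1.2]
shift [-0.4 -1.3  0.8] turn [0.  0.  0.3]
```

View pics/s1.png

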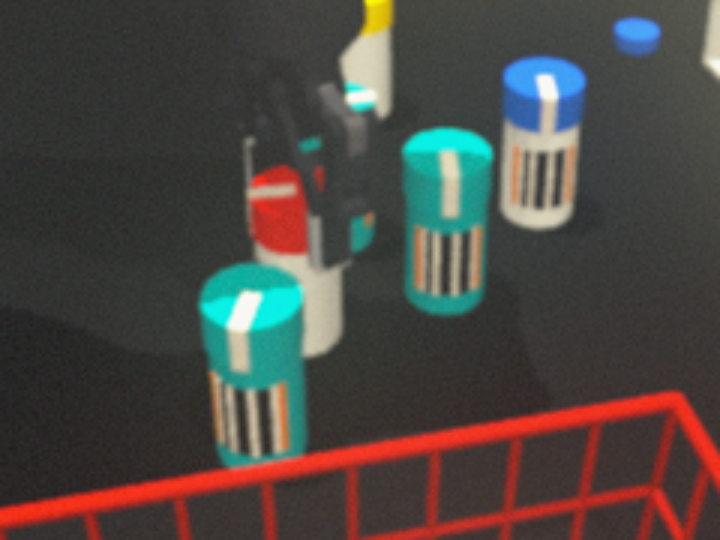

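The side view shows the fingers straddling the red cap with clear space to the turquoise neighbours. Closing now.

```bash
python3 -m handwheel '0 -1 0 0 0 0 66; 0 -1 0 0 0 0 55; 0 -1 0 0 0 0 45; 0 -1 0 0 0 0 40; 0 -1 0 0 0 0 40; 0 -1 0 0 0 0 40; 0 -1 0 0 0 0 40; 0 -1 0 0 0 0 40' 50
python3 -m handwheel '0 0 -5 0 0 0 40; 0 0 -15 0 0 0 40; 0 0 -30 0 0 0 40; 0 0 -50 0 0 0 40; 0 0 -75 0 0 0 40; 0 0 -100 0 0 0 40; 0 0 -120 0 0 0 40; 0 0 -135 0 0 0 40; 0 0 -140 0 0 0 40; 0 0 -140 0 0 0 40; 0 0 -140 0 0 0 40'
python3 - <<'E'
from h import *
plan((540.9,213,200),112-111.6)
f=grab_frame("wrist"); cv2.imwrite("pics/w2.png",f["pixels"][:,:,::-1])
E
```

```text
clock: 5.28
tcp_pos: [0.4611, -0.2508, 0.0627]
orientation: [1.749, 2.609, -0.0]
contact_force: [-1.4, 1.1, 4.5]
grip_width: 0.0467
clock: 6.65
tcp_pos: [0.4604, -0.2505, 0.2016]
orientation: [-1.748, -2.609, 0.0]
contact_force: [-1.0, 0.5, -1.4]
grip_width: 0.047
now [ 460.4 -250.5  201.6] yaw 112.3 tilt [-0.001  0.001 -1.   ] j1,j7 [0.9675877  2.09450801] t 6.65 w 0.046991041572494376 F [-1.   0.5 -1.4]
shift [398.1 250.7   1.8] turn [-1.000e-01  0.000e+00  1.119e+02]
```

View pics/w2.png

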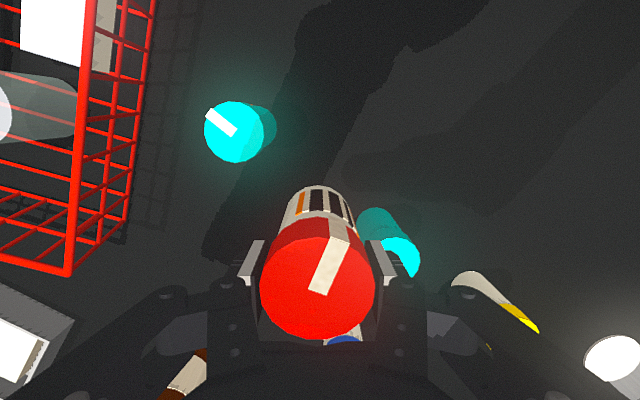

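The jar is held and clear, with the cap at (318,285) upright between the pads. Next is the first half of the transit.

```bash
python3 -m handwheel '10 6 0 0 0 3 40; 25 16 0 0 0 8 40; 45 28 0 0 0 14 40; 67 42 0 0 0 20 40; 90 56 0 0 0 26 40; 113 70 0 0 0 32 40; 136 85 0 0 0 38 40; 158 99 0 0 0 44 40; 177 111 0 0 0 50 40; 192 120 0 0 0 54 40; 199 125 0 0 0 56 40; 199 125 0 0 0 56 40'
python3 - <<'E'
from h import *
plan((540.9,213,200),0.5)
E
```

```text
clock: 8.2
tcp_pos: [0.5007, -0.0183, 0.2018]
orientation: [-2.767, -1.486, 0.001]
contact_force: [0.5, -0.3, -2.0]
grip_width: 0.0466
now [500.7 -18.3 201.8] yaw 56.5 tilt [-0.001  0.    -1.   ] j1,j7 [0.45831036 0.70212162] t 8.2 w 0.04661432763128071 F [ 0.5 -0.3 -2. ]
shift [215.  -94.3   1.9] turn [-0.  0. 56.]
```

```bash
python3 -m handwheel '10 -5 0 0 0 3 40; 27 -12 0 0 0 8 40; 48 -21 0 0 0 14 40; 72 -32 0 0 0 20 40; 97 -43 0 0 0 26 40; 122 -54 0 0 0 32 40; 147 -65 0 0 0 38 40; 171 -75 0 0 0 44 40; 191 -84 0 0 0 50 40; 207 -91 0 0 0 54 40; 215 -94 0 0 0 56 40; 215 -94 0 0 0 56 40'
python3 - <<'E'
from h import *
plan((540.9,213,62),0.5)
for n in("top","wrist"):
    f=grab_frame(n); im=f["pixels"]; cv2.imwrite(f"pics/{n}3.png",im[:,:,::-1])
    if n=="wrist":
        hsv=cv2.cvtColor(im,cv2.COLOR_RGB2HSV).astype(int); H,S,V=hsv[...,0],hsv[...,1],hsv[...,2]
        red=((H<8)|(H>172))&(S>150)&(V>120); bl=max(blobs(red),key=lambda b:b[1][4])[0]
        hull=cv2.convexHull(np.argwhere(bl)[:,::-1].astype(np.int32)); hm=cv2.fillPoly(np.zeros(H.shape,np.uint8),[hull],1)>0
        ys,xs=np.nonzero(hm&(S<110)&(V>110)); print(len(xs),xs.min(),xs.max(),ys.min(),ys.max())
        zt=.095+readout.get_obs()["tcp_pos"][2]-.0627
        print("cap ctr expected px",proj(f,[*readout.get_obs()["tcp_pos"][:2],zt]))
E
```

```text
clock: 9.7
tcp_pos: [0.5418, 0.2119, 0.2018]
orientation: [3.141, 0.012, -0.001]
contact_force: [1.1, 0.2, -0.6]
grip_width: 0.047
now [541.8 211.9 201.8] yaw 0.4 tilt [-0.001 -0.    -1.   ] j1,j7 [-0.08393738 -0.67017128] t 9.7 w 0.046978282577214904 F [ 1.1  0.2 -0.6]
shift [ -0.7  -1.1 139.8] turn [ 0.   0.  -0.1]
1082 291 347 239 335
cap ctr expected px [[318.18732178 291.27448089]]
```

View pics/wrist3.png

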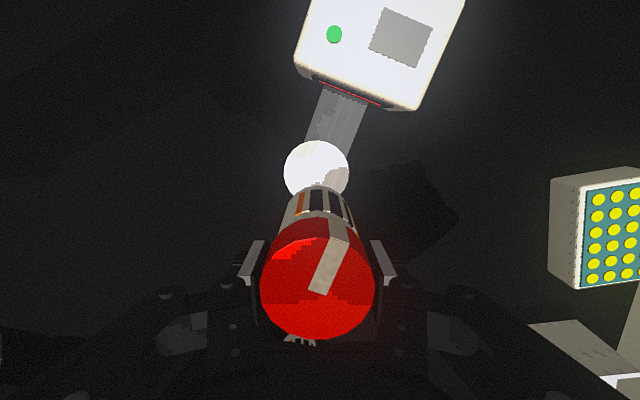

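View pics/top3.png

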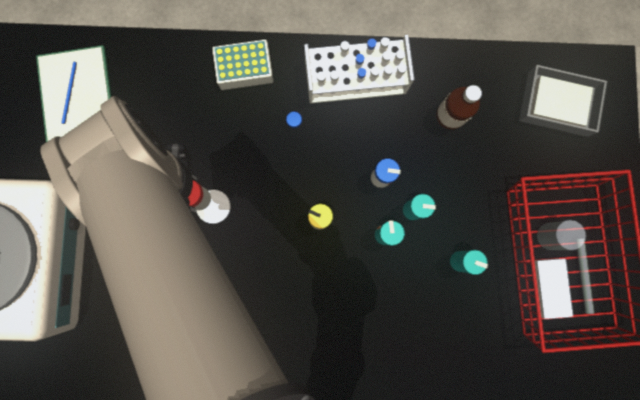

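The wrist view shows the jar at (318,290), the pad at (317,170), and the reader beyond with its front top edge running from about (297,70) to (414,110). I'll use this view to cross-check the pad centre, stripe angle and scanner angle.

Run:
```python
from h import *
f=grab_frame("wrist"); im=f["pixels"]; hsv=cv2.cvtColor(im,cv2.COLOR_RGB2HSV).astype(int); H,S,V=hsv[...,0],hsv[...,1],hsv[...,2]
zt=.095+readout.get_obs()["tcp_pos"][2]-.0627
big=lambda a,b,c,d,k:cv2.resize(im[a:b,c:d],None,fx=k,fy=k,interpolation=cv2.INTER_CUBIC)
cv2.imwrite("pics/cr3.png",np.hstack([big(0,120,280,480,3.0),np.zeros((360,4,3),np.uint8)])[:,:,::-1])
cv2.imwrite("pics/cr4.png",big(215,315,260,380,5)[:,:,::-1])
# pad: contour points in the upper part
m=(V>120)&(S<60); m[:130]=0;m[188:]=0;m[:,:270]=0;m[:,360:]=0
cnt=max(cv2.findContours(m.astype(np.uint8),0,1)[0],key=len)[:,0]
cnt=cnt[(cnt[:,1]<184)]
w=cast(f,cnt,.004)[:,:2]*1000
A=np.c_[2*w,np.ones(len(w))]; s=np.linalg.lstsq(A,(w**2).sum(1),rcond=None)[0]; print("pad",s[:2],np.sqrt(s[2]+s[0]**2+s[1]**2))
```

```text
pad [544.38750213 225.60394046] 34.909625917620794
```

View pics/cr3.png

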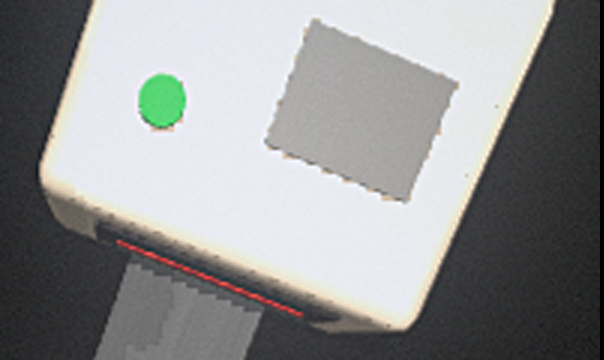

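View pics/cr4.png

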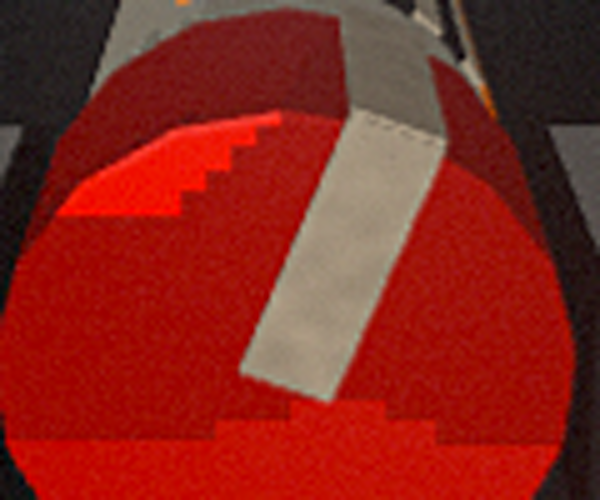

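Run:
```python
from h import *
f=grab_frame("wrist"); im=f["pixels"].copy()
zt=.095+readout.get_obs()["tcp_pos"][2]-.0627
a=np.linspace(0,2*np.pi,60)
for c,col in(((.5409,.213),(255,0,0)),((.5444,.2256),(0,255,0))):
    p=proj(f,np.c_[c[0]+.037*np.cos(a),c[1]+.037*np.sin(a),0*a+.004]); cv2.polylines(im,[np.round(p*8).astype(np.int32)],True,col,1,shift=3)
cv2.imwrite("pics/cr5.png",cv2.resize(im[120:220,260:380],None,fx=5,fy=5,interpolation=cv2.INTER_CUBIC)[:,:,::-1])
P=lambda q,z:cast(f,q,z)[:,:2]*1000
ang=lambda w:np.degrees(np.arctan2(w[1,1]-w[0,1],w[1,0]-w[0,0]))
c4=lambda l:[[260+x/5,215+y/5] for x,y in l]; c3=lambda l:[[280+x/3,y/3] for x,y in l]
print("stripe edges",ang(P(c4([(240,373),(352,107)]),zt)),ang(P(c4([(332,402),(446,142)]),zt)))
print("tip mid",P(c4([(399,124),(286,388)]),zt))
print("scanner side edges",ang(P(c3([(412,325),(550,15)]),.085)),"front top",ang(P(c3([(45,185),(405,328)]),.085))+90, "red line",ang(P(c3([(117,241),(302,314)]),.05))+90)
w=P(c3([(45,185),(405,328)]),.085); print(w)
```

```text
stripe edges 69.62985697138836 69.8056218799413
tip mid [[550.02658833 233.06909478]
 [541.47942667 209.84543091]]
scanner side edges 69.85698954139217 front top 70.10469207593223 red line 70.08714077944049
[[523.65593886 317.24788536]
 [619.96848938 282.39214932]]
```

View pics/cr5.png

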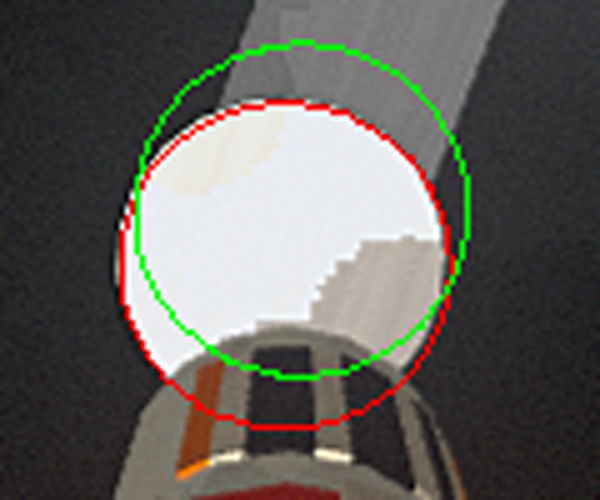

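The pad position from the top view (red circle) matches the wrist image. The automatic arc fit (green) was thrown off by the strip and the jar, so I'm rejecting it. The stripe measures 69.7° and the scanner 70.0°. The jar centre is about (541.6, 210.3), so I'll shift about (−1, +2.5) mm while lowering.

```bash
python3 -m handwheel '-1 -2.5 10 0 0 0 40; -1 -2.5 30 0 0 0 40; -1 -2.5 55 0 0 0 40; -1 -2.5 80 0 0 0 40; -1 -2.5 102 0 0 0 40; -1 -2.5 118 0 0 0 40; -1 -2.5 126 0 0 0 40; -1 -2.5 130 0 0 0 40; -1 -2.5 130 0 0 0 40; -1 -2.5 130 0 0 0 40'
python3 -m handwheel '0 0 1 0 0 0 40; 0 0 2 0 0 0 40; 0 0 3 0 0 0 40; 0 0 4 0 0 0 40; 0 0 4 0 0 0 40; 0 0 4 0 0 0 40'
python3 - <<'E'
from h import *
plan((540.9,213,66.7),0.5)
f=grab_frame("side"); cv2.imwrite("pics/s4.png",cv2.resize(f["pixels"][90:210,260:400],None,fx=5,fy=5,interpolation=cv2.INTER_CUBIC)[:,:,::-1])
E
```

```text
clock: 11.15
tcp_pos: [0.5413, 0.2146, 0.073]
orientation: [-3.141, -0.009, -0.002]
contact_force: [0.7, 0.0, -1.8]
grip_width: 0.0467
clock: 11.9
tcp_pos: [0.5408, 0.2144, 0.0683]
orientation: [-3.142, -0.009, 0.0]
contact_force: [-0.4, -0.2, -2.9]
grip_width: 0.0467
now [540.8 214.4  68.3] yaw 0.3 tilt [-0.  0. -1.] j1,j7 [-0.14397554 -0.77273476] t 11.9 w 0.04671717189357729 F [-0.4 -0.2 -2.9]
shift [0.1 1.4 1.6] turn [-0.   0.  -0.2]
```

View pics/s4.png

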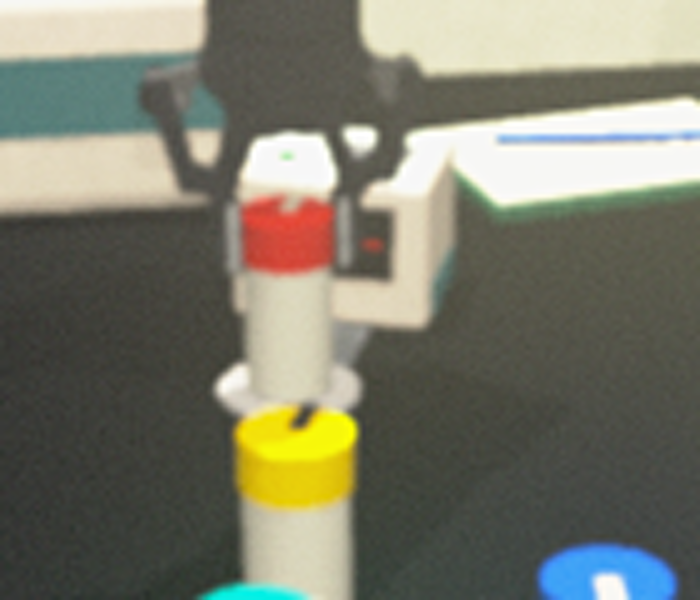

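The jar is upright over the middle of the pad, about 1.5 mm above it. I'll lower it slowly until I see a contact force.

```bash
python3 -m handwheel '0 0 0.5 0 0 0 40; 0 0 1 0 0 0 40; 0 0 1.5 0 0 0 40; 0 0 1.5 0 0 0 40'
python3 -m handwheel '0 0 0.5 0 0 0 40; 0 0 1 0 0 0 40; 0 0 1 0 0 0 40'
```

```text
clock: 12.45
tcp_pos: [0.5408, 0.2144, 0.0668]
orientation: [3.142, 0.009, -0.0]
contact_force: [-0.2, -0.5, -0.8]
grip_width: 0.0463
clock: 12.82
tcp_pos: [0.5409, 0.2145, 0.0667]
orientation: [3.141, 0.009, 0.001]
contact_force: [-2.7, -1.4, 8.0]
grip_width: 0.0467
```

Contact: 8 N upward, TCP stopped at 66.7 mm as predicted. Releasing.

```bash
python3 -m handwheel '0 0 0 0 0 0 48; 0 0 0 0 0 0 52; 0 0 0 0 0 0 58; 0 0 0 0 0 0 66; 0 0 0 0 0 0 70; 0 0 0 0 0 0 70; 0 0 0 0 0 0 70'
python3 -m handwheel '0 0 -5 0 0 0 70; 0 0 -15 0 0 0 70; 0 0 -35 0 0 0 70; 0 0 -60 0 0 0 70; 0 0 -90 0 0 0 70; 0 0 -120 0 0 0 70; 0 0 -140 0 0 0 70; 0 0 -150 0 0 0 70; 0 0 -150 0 0 0 70'
python3 - <<'E'
from h import *
plan((400,100,217),0.5)
f=grab_frame("wrist"); im=f["pixels"]; cv2.imwrite("pics/w5.png",im[:,:,::-1])
f=grab_frame("side"); cv2.imwrite("pics/s5.png",cv2.resize(f["pixels"][90:210,260:400],None,fx=5,fy=5,interpolation=cv2.INTER_CUBIC)[:,:,::-1])
E
```

```text
clock: 13.7
tcp_pos: [0.5408, 0.2144, 0.0658]
orientation: [3.142, 0.009, 0.0]
contact_force: [0.9, -0.3, -0.6]
grip_width: 0.07
clock: 14.82
tcp_pos: [0.5411, 0.2146, 0.2169]
orientation: [-3.141, -0.009, -0.003]
contact_force: [0.4, -0.1, -0.8]
grip_width: 0.07
now [541.1 214.6 216.9] yaw 0.3 tilt [ 0.002  0.001 -1.   ] j1,j7 [-0.08163926 -0.66928813] t 14.825 w 0.07004871346028113 F [ 0.4 -0.1 -0.8]
shift [-141.8  113.7   -0.4] turn [-0.  -0.1 -0.2]
```

View pics/w5.png

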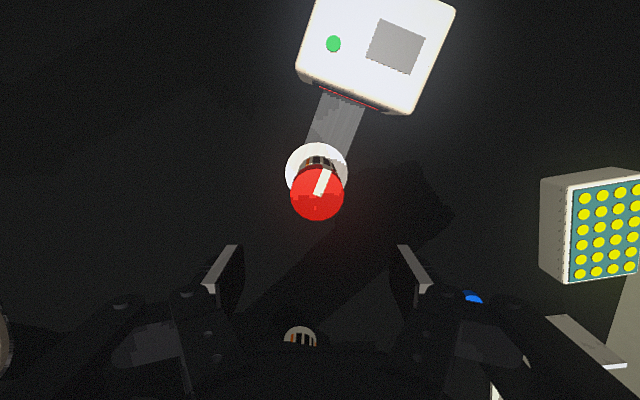

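View pics/s5.png

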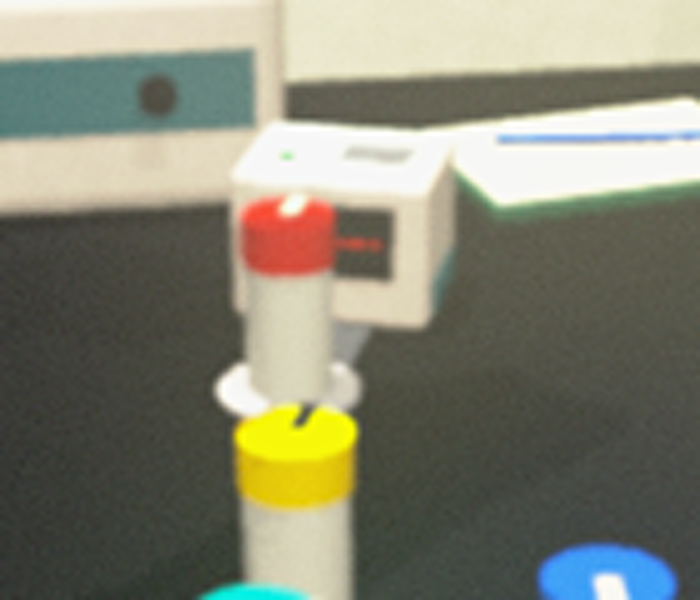

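The jar stands upright on the pad with its stripe pointing at the window; in the wrist view the cap is at (317,192). Last numeric check of its position and angle, and of the other jars.

Run:
```python
from h import *
f=grab_frame("wrist"); im=f["pixels"]; hsv=cv2.cvtColor(im,cv2.COLOR_RGB2HSV).astype(int); H,S,V=hsv[...,0],hsv[...,1],hsv[...,2]
red=((H<8)|(H>172))&(S>150)&(V>170); red[:165]=0
bl=max(blobs(red),key=lambda b:b[1][4])[0]
hull=cv2.convexHull(np.argwhere(bl)[:,::-1].astype(np.int32)); w=cast(f,hull[:,0],.099)[:,:2]*1000
c,r_=cv2.minEnclosingCircle(w.astype(np.float32))
ys,xs=np.nonzero((S<90)&(V>150)&(cv2.fillPoly(np.zeros(H.shape,np.uint8),[hull],1)>0)); p=cast(f,np.c_[xs,ys],.099)[:,:2]*1000
l=cv2.fitLine(p.astype(np.float32),cv2.DIST_L2,0,.01,.01).ravel()
d=np.array(c)-[540.9,213]; a=np.radians(70); print("cap",c,r_,"off in reader axes",d@[np.cos(a),np.sin(a)],d@[-np.sin(a),np.cos(a)],"stripe",np.degrees(np.arctan2(l[1],l[0])),p.mean(0))
f=grab_frame("top"); hsv=cv2.cvtColor(f["pixels"],cv2.COLOR_RGB2HSV).astype(int); H,S,V=hsv[...,0],hsv[...,1],hsv[...,2]
for n,(u,v) in dict(blue=(388,170),yellow=(320,216)).items():
    h0=np.zeros(H.shape,bool); h0[v-17:v+18,u-17:u+18]=1
    q=np.argwhere(h0&(S>110)&(V>90))[:,::-1].astype(np.int32)
    print(n,cv2.minEnclosingCircle((cast(f,cv2.convexHull(q)[:,0],.095)[:,:2]*1000).astype(np.float32)))
from bench import workorder
print(workorder.hand_in())
```

```text
cap (540.5537719726562, 214.39605712890625) 23.520999908447266 off in reader axes 1.1934476226932995 0.8028275817234996 stripe 67.180756 [544.5375407  224.80752174]
blue ((616.1388549804688, -155.22164916992188), 25.970186233520508)
yellow ((519.1836547851562, -21.300622940063477), 25.556129455566406)
the job is handed in; nothing more can be done
None
```

The red-capped jar is standing upright on the reader's pad with its label facing the window, and I've handed the job in. I gripped it by the cap, carried it above the other jars, turned it about 112° on the way, and lowered it until it touched the pad. Then I released it and raised the gripper well clear.

**Final checks before hand-in, from the cameras:**
- **Position:** the jar is about 1.2 mm (reader x) and 0.8 mm (reader y) from the pad centre; the limit is 15 mm.
- **Label direction:** the cap stripe measured 67–70° against the reader's 70°, so it is off by 3° at most; the limit is 15°.
- **Other jars:** the blue- and yellow-capped jars are within 0.5 mm of where they started.
- **Time:** about 15 s of the 38 s allowed.

**One disagreement:** an automatic fit of the pad's edge in the wrist view came out about 13 mm from the top-view position. The strip and the jar had confused it. Drawing both circles on the image showed the top-view position was right, so I used that one.

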